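# Take the desoldering pump from its stand and hold it ready over the board

## Task

Draw the desoldering pump out of its slanting stand, gripping its thin-walled barrel lightly (20 N or less) and without levering it against the sleeve. Turn it upright, nozzle straight down, and finish holding it still in the gripper with the nozzle over the middle of the circuit board, about 5 cm above the board. Do not touch or shift the board, and leave the loupe, heat sink and USB stick where they lie.

Things in the scene. Friction and masses are not known exactly. Their poses are not given: they have to be found in the camera images.
- pump_center (a point): middle of the loose desoldering pump, a blue tube 188 mm long, 70 g. +y runs along it from nozzle to plunger, x and z across. Along +y from here: nozzle tip -94 mm, tapering nozzle to -56, plain round barrel of 17 mm diameter from -56 to +60 (grip here), plunger rod and black knob (13 mm diameter) to +94. It starts nozzle down in the slanting sleeve; the barrel stands free from -17 to +60 mm
- pump_tip (a point): tip of the pump's narrow nozzle, on the pump's axis; same axes as pump_center. At the start it is at the bottom of the sleeve, 75 mm down along the sleeve from the mouth; the pump leans about 44 degrees from the vertical
- stand: fixed stand: dark steel base plate 100 x 72 x 10 mm and post, carrying an aluminium sleeve 28 mm in outer diameter, 22 mm bore, 75 mm deep with closed conical bottom, which leans 40 degrees from the vertical towards the stand's +x (to the right as the robot sees it). The pump slides loosely out along it. Origin under the plate, 5 mm from its middle towards -x; z up
- sleeve_mouth (a point): centre of the sleeve's open upper end, 77 mm above the workbench; axes as the stand's
- board_center (a point): middle of the upper face of the loose green circuit board (58 x 66 mm, lying flat, this face 2 mm above the workbench); a 7 mm high white connector stands along its +x edge; z up
- heat_sink: finned heat sink 32 x 32 x 20 mm standing on the bench, loose; origin at the centre of its underside
- loupe: black eye loupe, 34 mm in diameter and 25 mm high, loose; origin at the centre of its underside
- usb_stick: black USB stick 17 x 52 x 8 mm lying on the bench, loose; origin at the centre of its underside

How it is judged (in metres and radians):
On the way:
1. the pump is drawn out of the sleeve in the gripper: its nozzle is clear of the sleeve's mouth and it no longer touches the stand (height (world z) of pump_tip above 0.07 m and contact force between pump and stand below 0.05 N and contact force between the fingers and pump above 0.5 N), for 0.1 s.
At the end, for the whole second after the job is handed in: the pump is held in the fingers and touches neither stand nor board, upright within 10 degrees with the nozzle down, at rest, its nozzle tip within 25 mm of the middle of the board seen from above and 25 to 85 mm above the board's face (angle between pump_tip's own y axis and vertical below 0.17 rad and horizontal distance between pump_tip and board_center below 0.025 m and z of pump_tip in the frame of board_center between 0.025 and 0.085 m and contact force between the fingers and pump above 0.5 N and contact force between pump and stand below 0.05 N and contact force between pump and board below 0.05 N and linear speed of pump below 0.02 m/s and height (world z) of board_center below 0.008 m); the arm keeps its last pose, push and grip.
It fails at once if the barrel is gripped too hard: over 25 N from each finger, 50 N from the two together (contact force between the fingers and pump above 50 N).
It fails at once if the pump is levered or jammed against the stand with more than 20 N (contact force between pump and stand above 20 N).
It fails at once if the board is touched by the pump or the robot, or shifted by more than 8 mm (contact force between any of pump, the arm, the fingers and board above 0.5 N or distance of board_center from where it was at the start of the episode above 0.008 m).
It fails at once if the loupe, heat sink or USB stick is shifted by more than 10 mm (distance of any of loupe, heat_sink, usb_stick from where it was at the start of the episode above 0.01 m).
It also fails if it takes over 38 s, if anything falls off the work surface, if the arm or the gripper's body presses on something with over 40 N, if the wrist force passes 120 N, or if a joint passes its speed limit or range.

## Robot

A 6-joint arm with a two-finger parallel gripper is mounted at the origin on a cart in front of the work surface, level with it; the furniture and walls round the work are solid. World frame = base frame: x ahead of the robot, y to its left, z up, the work surface at z = 0. Lengths are in mm, angles in degrees, forces in N, time in s.
With the tool pointing down it reaches from about 350 to 850 mm from the base axis. Payload 8.1 kg.
Tool frame: the origin (TCP) lies on the centre line of the jaws, within the pads' length; the fingertips stand r.tip_extent ahead of it and the grasp point (between the pads) lies 8 mm behind it (r.tip_extent is the distance from the TCP to the fingertips, in mm); z points along the fingers, y is the direction in which the jaws open and shut (so a half turn about z gives the same grasp; the last joint's range is limited). The gripper opens to 85 mm and grips with 20 to 120 N. Pads are 22 mm wide; open, the fingers measure 114 mm over their backs; the gripper's body (76 mm by 85 mm) begins 54 mm behind the grasp point. The pads swing forward as they close: fully open they stand 13 mm farther back than shut.
Start: joints at [71.138, 7.471, 85.268, -0, 87.261, -4.893], TCP at [144.813, 582.267, 242.292] pointing down, gripper open.
Joint ranges: [-169.43, 169.43], [-51.17, 129.36], [1.28, 143.12], [-76.62, 256.62], [0, 156.53], [-152.29, 152.29]. Speed limits (degrees/s): [136.94, 136.94, 159.86, 180, 180, 180].

## Interface

Orientations are given as [roll, pitch, yaw] about the fixed x, y, z axes, in that order (R = Rz(yaw) Ry(pitch) Rx(roll)).
In Python, from bench import sense, optics, hand_in, spotter, r gives the robot as it stands.
- The arm moves only by the tool apply_moves, never from a script. Its argument "series" is a list of rows, each a list of 3 entries, a list of its own where there are three numbers: the opening, from 0 (shut) to 1 (fully open), then the shift along the world's x, y, z in m, then the turn about the world's z in rad. In form: [[grip, [x, y, z], turn], ...]. A call has 1 to 5 rows; each row is the pose to reach, as a shift and turn from the pose measured when the call began; what a row does not reach only later rows make up. A row lasts 1/8 s, in which the tool goes at most 62.5 mm and 10.7 degrees, less where a joint would pass 70% of its speed; a pose out of reach is approached as far as the arm can. A call with a gripper value outside its range is refused whole. The fingers move at their own pace and stop on an object; "grip_force" is the grip in N (left out, the last holds). Time passes only in rows, so rows that repeat a pose let the fingers close. It gives the time, the measured TCP pose, the force and the opening at its end, in the units of the state.
- sense(): the state, without advancing time (a new reading comes with each control period).
- optics.snapshot(name): name is "scene" or "top" or "wrist"; returns a dict with "color" (400x640x3 uint8, blue, green, red), "intrinsics" (3x3 intrinsics, pixels), "distortion" ([k1, k2, p1, p2, k3] as OpenCV has them; the pictures are not rectified), "rvec" (rotation vector, rad) and "tvec" (3), from world to camera coordinates, as OpenCV has them. Camera axes: x right, y down, z forward; pixel columns grow to the right and rows downward; lengths in mm; the calibration is good to about 2 mm. A picture is of the moment at which its call begins. There is no depth.
- hand_in(): hands the job in, once; it reports no verdict.
Trained networks look in a picture, given as the dict that the camera call returned (one of the last four; its "shot" number tells which), for a name from the list of things; names that differ only in an ending like _2 or _b are one class to them, and where a whole thing is asked for, a point or a joint stands for the part that bears it (a point fixed in the world has none). Each returns a list of dicts, best first, with "p" (0 to 1); they miss things now and then, are a little off and sometimes report something else, mostly with a low value. They report only what shows in the picture. A call takes as long as a camera call.
- spotter.search_frame(picture, query): "xyz" ([x, y, z] in mm, in the coordinates of the camera as it stood for that picture, good to about 4 mm: the middle of the surface that is visible of it).
- spotter.masks_of(picture, query): "mask" (400x640 bool, what is visible of it).
The state is a dict: "time": time; "joint_pos": joint angles; "qd": joint speeds; "joint_efforts": joint torques, N m; "tool_pos": TCP position; "tcp_rot": TCP orientation; "ft_force": force on the tool from outside, world axes, zero at the start; "wrist_torque": the same for the moment, N m; "finger_gap": finger opening in mm.
Only numpy, scipy, OpenCV 4.12 (cv2) and the standard library are available. Lean on these libraries where they do the work, as an engineer would, in place of code of your own. Each camera call takes 0.05 s, during which the arm holds its last target.

## Working session

There is one attempt and no reset: what is moved stays moved. The work goes in short steps, Python scripts to look and compute and a tool call to move; the robot and the scene stay as the last step left them, time stands still between calls to the robot, and variables do not carry over. Pictures are saved under pics/ and viewed, and the job is handed in when it is done.

Besides the shell and the picture viewer there is one more tool, called by a JSON object that holds its "fn" and its "kwargs", one argument or row to a line. apply_moves: Moves the arm, as the interface text tells. Its arguments: {"type":"object","properties":{"series":{"type":"array"},"grip_force":{"type":"number"}},"required":["series"]}

```bash
ls; mkdir -p pics; cat > h.py <<'E'
import numpy as np,cv2
from bench import sense, optics, hand_in, spotter, r
def cw(p,xyz):
    R=cv2.Rodrigues(np.array(p["rvec"],float))[0]; return R.T@(np.array(xyz,float)-np.array(p["tvec"],float).ravel())
def proj(p,X):
    return cv2.projectPoints(np.array(X,float).reshape(-1,3),np.array(p["rvec"],float),np.array(p["tvec"],float),np.array(p["intrinsics"],float),np.array(p["distortion"],float))[0].reshape(-1,2)
def ray(p,uv):
    n=cv2.undistortPoints(np.array(uv,float).reshape(-1,1,2),np.array(p["intrinsics"],float),np.array(p["distortion"],float)).reshape(-1,2)
    R=cv2.Rodrigues(np.array(p["rvec"],float))[0]
    d=np.c_[n,np.ones(len(n))]@R; d/=np.linalg.norm(d,axis=1)[:,None]
    return -R.T@np.array(p["tvec"],float).ravel(), d
E
python3 - <<'E'
from h import *
print(sense(), r.tip_extent)
for n in ["scene","top","wrist"]:
    p=optics.snapshot(n); cv2.imwrite(f"pics/a_{n}.png",p["color"])
    c=cw(p,[0,0,0]);print(n,c.round())
    for q in ["pump_center","stand","board_center","heat_sink","loupe","usb_stick"]:
        print(q,[(round(d["p"],2),cw(p,d["xyz"]).round(1)) for d in spotter.search_frame(p,q)[:2]])
E
```

```text
pics
{'time': 0.0, 'joint_pos': array([ 7.11380083e+01,  7.51611898e+00,  8.53311233e+01,  7.90718651e-05,
        8.72596575e+01, -4.89495010e+00]), 'qd': array([-0.05041764,  0.01908517,  0.02087334,  0.00210726,  0.08080737,
       -0.07092347]), 'joint_efforts': array([-1.58514515e-03, -5.69388878e+01, -5.00562251e+01, -5.38383358e-05,
        1.44779854e-02, -1.42601536e-05]), 'tool_pos': array([144.64251321, 581.75585846, 241.21618469]), 'tcp_rot': array([-1.79893497e+02, -9.20034637e-03,  1.66032946e+02]), 'ft_force': array([-0.13014303, -0.23249987, -0.31668127]), 'wrist_torque': array([0.02280461, 0.0123706 , 0.01754007]), 'finger_gap': 85.38253751537745} 11.0
scene [-169.  372.  597.]
pump_center [(0.6, array([ 475.7, -182.8,  117.7]))]
stand [(0.65, array([ 465.7, -126.1,   10.1]))]
board_center [(0.73, array([503.4, 173.8,   2.4]))]
heat_sink [(0.79, array([488.6,  41.2,  17. ]))]
loupe [(0.63, array([548.5,  38.5,  17.9]))]
usb_stick [(0.56, array([422.8,  35.1,   7.3]))]
top [ 455.   34. 1120.]
pump_center [(0.88, array([ 481.5, -182.9,  121. ])), (0.25, array([426.2,  38.8,   9.8]))]
stand [(0.61, array([ 484.7, -129. ,   13.8]))]
board_center [(0.76, array([507.6, 171.7,   1.9])), (0.66, array([ 481.6, -182.8,  121.3]))]
heat_sink [(0.63, array([492.8,  38.9,   3.8]))]
loupe [(0.49, array([558.3,  38.3,  25.4]))]
usb_stick []
wrist [ 71. 601. 374.]
pump_center []
stand []
board_center []
heat_sink []
loupe []
usb_stick []
```

View pics/a_scene.png

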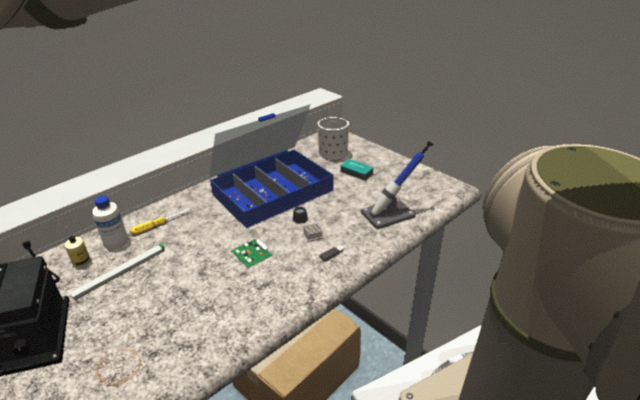

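View pics/a_top.png

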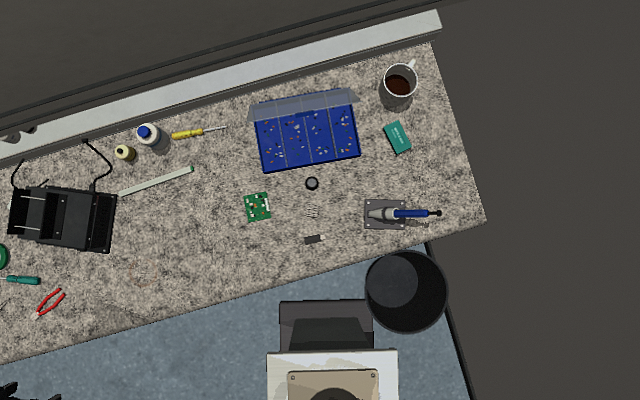

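```bash
python3 - <<'E'
from h import *
P={}
for n in ["scene","top"]:
    p=optics.snapshot(n); P[n]=p
    for q in ["pump_center","board_center","stand"]:
        m=spotter.masks_of(p,q)
        for d in m[:2]:
            ys,xs=np.nonzero(d["mask"]); pts=np.c_[xs,ys].astype(float)
            c=pts.mean(0); u,s,vt=np.linalg.svd(pts-c,full_matrices=False); t=(pts-c)@vt[0]
            print(n,q,round(d["p"],2),len(xs),c.round(1),"ends",(c+vt[0]*t.min()).round(1),(c+vt[0]*t.max()).round(1))
s=P["scene"]["color"][120:240,340:460]; t=P["top"]["color"][160:260,330:450]
cv2.imwrite("pics/b_s.png",cv2.resize(s,None,fx=5,fy=5,interpolation=2)); cv2.imwrite("pics/b_t.png",cv2.resize(t,None,fx=5,fy=5,interpolation=2))
import pickle; pickle.dump({k:{a:b for a,b in v.items()} for k,v in P.items()},open("P.pkl","wb"))
E
```

```text
scene pump_center 0.87 379 [410.6 166.7] ends [430.8 141.8] [395.9 184.9]
scene board_center 0.61 649 [251.2 252.3] ends [270.9 251.7] [232.1 252.9]
top pump_center 0.86 261 [415.7 213.1] ends [394.  213.3] [441.  212.9]
top board_center 0.95 627 [256.9 206.7] ends [254.1 193.4] [259.7 220. ]
top stand 0.71 1098 [382.6 213.9] ends [362.8 211.6] [405.  216.5]
```

View pics/b_s.png

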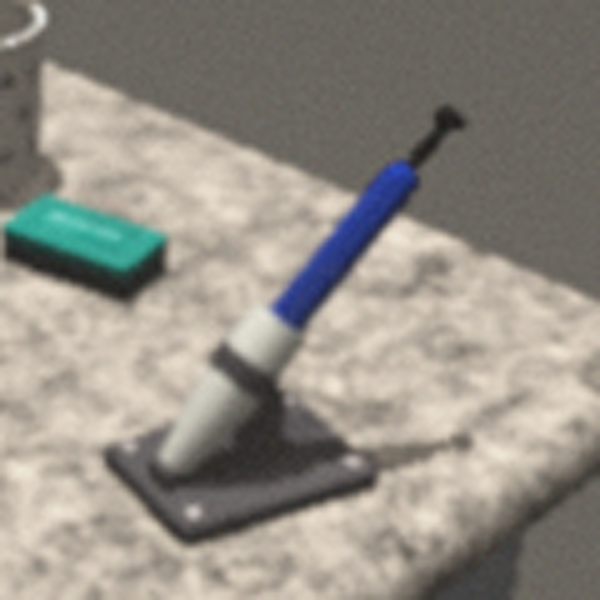

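View pics/b_t.png

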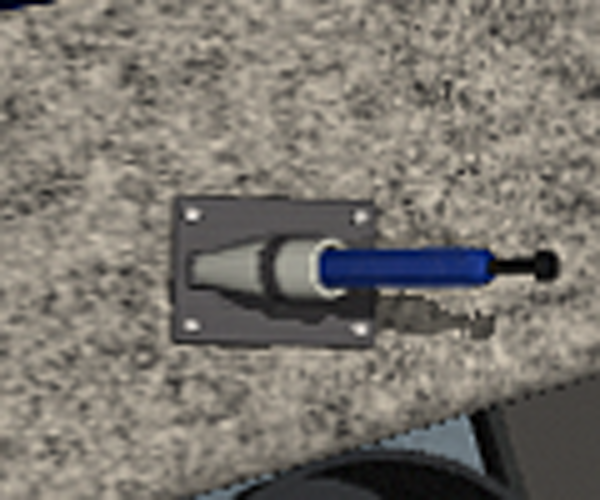

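```bash
cat >> h.py <<'E'
def tri(ps,uvs):
    A=np.zeros((3,3));b=np.zeros(3);L=[]
    for p,uv in zip(ps,uvs):
        o,d=ray(p,[uv]); M=np.eye(3)-np.outer(d[0],d[0]); A+=M;b+=M@o; L.append((o,M))
    x=np.linalg.solve(A,b); return x,[np.linalg.norm(M@(x-o)) for o,M in L]
def onz(p,uv,z):
    o,d=ray(p,uv); return o+d*((z-o[2])/d[:,2])[:,None]
E
python3 - <<'E'
from h import *
import pickle;P=pickle.load(open("P.pkl","rb"));S,T=P["scene"],P["top"]
res={}
for n,a,b in [("barreltop",(419.6,154),(427.6,213.2)),("mouth",(397,182.6),(394,212.8)),("knob",(429.6,142.6),(440.2,212.6))]:
    x,e=tri([S,T],[a,b]); res[n]=x; print(n,x.round(1),np.round(e,1))
d=res["knob"]-res["mouth"]; print(np.linalg.norm(d),np.degrees(np.arccos(d[2]/np.linalg.norm(d))),d/np.linalg.norm(d))
k=np.array([[192,216],[360,216],[360,330],[192,326]])/5+[329.6,159.6]
print("plate screws",onz(T,k,10).round(1)); print("stand mean",onz(T,[(193/5,0)],10) if 0 else "")
print("board",onz(T,[(256.9,206.7)],2),onz(S,[(251.2,252.3)],2))
E
```

```text
barreltop [ 478.4 -209.3  134.3] [1.6 1.6]
mouth [ 479.5 -150.2   80.3] [3.6 3.6]
knob [ 477.9 -231.8  155.6] [0.7 0.7]
111.04116887403987 47.301507057278464 [-0.01452847 -0.73478882  0.67814034]
plate screws [[ 509.2  -97.    10. ]
 [ 507.1 -178.7   10. ]
 [ 451.9 -176.8   10. ]
 [ 455.9  -95.3   10. ]]
stand mean 
board [[506.72282461 173.3143925    2.        ]] [[507.09954624 173.01960692   2.        ]]
```

{"fn": "apply_moves", "kwargs": {
  "series": [
    [1,[0.06,-0.05,0],-0.15],
    [1,[0.11,-0.1,0],-0.3],
    [1,[0.16,-0.15,0],-0.45],
    [1,[0.2,-0.2,0],-0.6],
    [1,[0.24,-0.25,0],-0.75]
  ],
  "grip_force": 20
}}

```text
time: 2.08
tool_pos: [363.8, 357.6, 242.5]
tcp_rot: [180.0, -0.0, 122.8]
ft_force: [-0.0, 0.9, 0.2]
finger_gap: 85.5
```

{"fn": "apply_moves", "kwargs": {
  "series": [
    [1,[0.04,-0.05,0],-0.12],
    [1,[0.075,-0.1,0],-0.24],
    [1,[0.1,-0.155,0],-0.36],
    [1,[0.115,-0.215,0],-0.48],
    [1,[0.115,-0.275,0],-0.59]
  ]
}}

```text
time: 2.7
tool_pos: [479.4, 80.4, 242.6]
tcp_rot: [179.9, 0.0, 88.7]
ft_force: [0.5, -0.7, 0.5]
finger_gap: 85.4
```

{"fn": "apply_moves", "kwargs": {
  "series": [
    [1,[0.0,-0.06,0],0],
    [1,[0.0,-0.12,0],0],
    [1,[0,-0.18,0],0],
    [1,[0,-0.22,0],0],
    [1,[0,-0.22,0],0]
  ]
}}

```text
time: 3.32
tool_pos: [479.0, -142.1, 242.6]
tcp_rot: [179.9, 0.0, 88.5]
ft_force: [-0.2, 1.1, 0.2]
finger_gap: 85.6
```

```bash
python3 - <<'E'
from h import *
p=optics.snapshot("wrist"); cv2.imwrite("pics/c_w.png",p["color"]); print(cw(p,[0,0,0]).round())
print([(round(d["p"],2),cw(p,d["xyz"]).round(1)) for d in spotter.search_frame(p,"pump_center")[:2]])
c=np.array([480,-167,89.]);d=np.array([-.02,-.695,.719])
print(proj(p,[c+t*d for t in(-17,0,48,60,94)]).round())
E
```

```text
[481. -66. 374.]
[(0.74, array([ 477.9, -187.9,  120.2]))]
[[321. 198.]
 [321. 214.]
 [321. 265.]
 [321. 279.]
 [321. 323.]]
```

View pics/c_w.png

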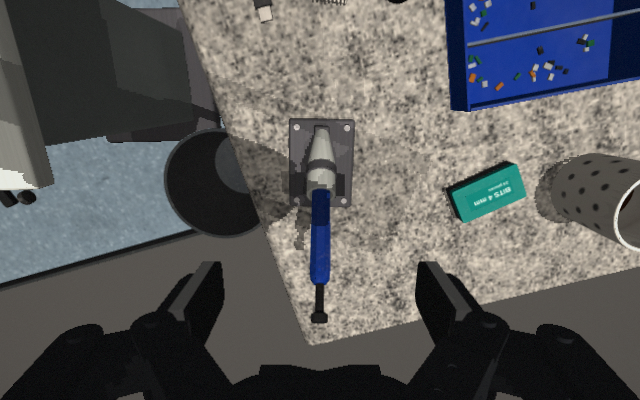

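{"fn": "apply_moves", "kwargs": {
  "series": [
    [1,[0,-0.05,0],0],
    [1,[0,-0.058,-0.03],0.0],
    [1,[0,-0.0585,-0.07],0],
    [1,[0,-0.0585,-0.11],0],
    [1,[0,-0.0585,-0.127],0]
  ]
}}

```text
time: 4.05
tool_pos: [478.1, -195.9, 113.1]
tcp_rot: [-179.9, -0.1, 88.8]
ft_force: [-0.1, -0.8, 0.1]
finger_gap: 85.6
```

```bash
python3 - <<'E'
from h import *
for n in ["wrist","scene"]:
    p=optics.snapshot(n); im=p["color"]
    if n=="scene": im=cv2.resize(im[100:240,320:500],None,fx=4,fy=4)
    cv2.imwrite(f"pics/d_{n}.png",im)
E
```

```text
(no output)
```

View pics/d_wrist.png

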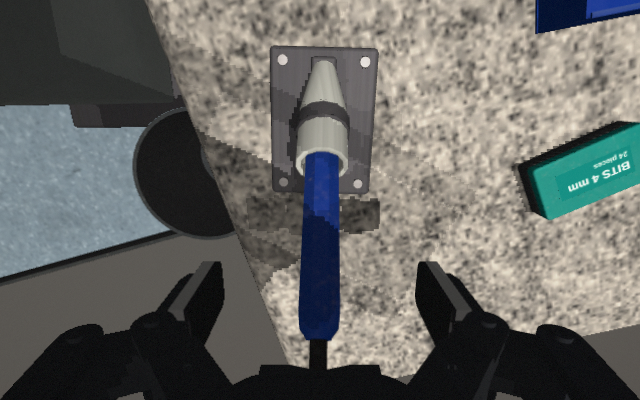

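View pics/d_scene.png

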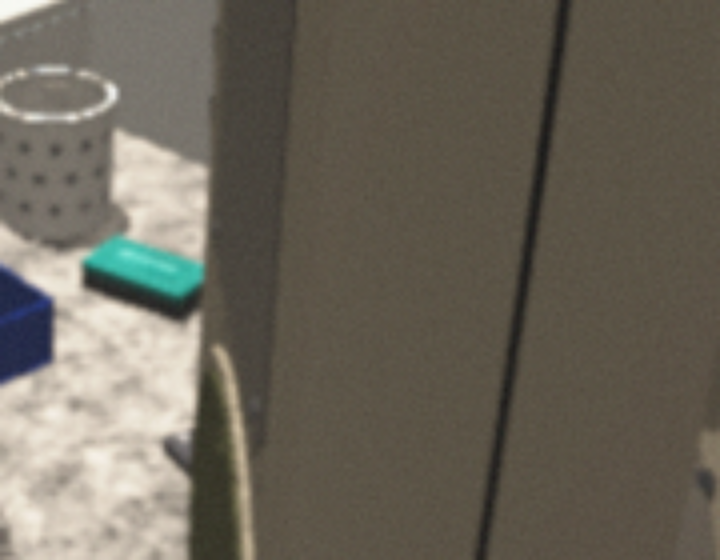

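```bash
python3 - <<'E'
from h import *
s=sense();print(s["tool_pos"],s["tcp_rot"],s["time"])
p=optics.snapshot("wrist")
c=np.array([480,-167,89.]);d=np.array([-.02,-.695,.719])
print(proj(p,[c+t*d for t in(-17,0,48,60,94)]).round())
m=spotter.masks_of(p,"pump_center")[0]["mask"]; ys,xs=np.nonzero(m)
for y in range(150,400,20):
    print(y,xs[ys==y].mean() if (ys==y).any() else None,(ys==y).sum())
s=sense();print(s["tool_pos"],s["tcp_rot"],s["time"])
E
```

```text
[ 478.3391268  -196.40073973  113.84173242] [-1.79891078e+02 -1.26124120e-01  8.87553224e+01] 4.15
[[322. 170.]
 [322. 198.]
 [321. 297.]
 [321. 327.]
 [321. 429.]]
150 320.5 12
170 321.0 33
190 321.0 35
210 320.5 36
230 320.0 37
250 319.5 38
270 318.5 38
290 319.0 41
310 318.5 42
330 318.0 33
350 317.5 18
370 None 0
390 None 0
[ 480.13685257 -197.80569167  116.90761227] [1.79854502e+02 8.42454176e-03 8.87258686e+01] 4.25
```

{"fn": "apply_moves", "kwargs": {
  "series": [
    [0.6,[0,-0.003,0.002],0],
    [0.35,[0,-0.003,0.002],0.0],
    [0.3,[0,-0.003,0.002],0],
    [0.26,[0,-0.003,0.002],0],
    [0.24,[0,-0.003,0.002],0]
  ],
  "grip_force": 20
}}

```text
time: 4.88
tool_pos: [480.0, -200.8, 118.8]
tcp_rot: [179.9, 0.0, 88.7]
ft_force: [-0.3, -0.1, 0.2]
finger_gap: 20.6
```

```bash
python3 - <<'E'
from h import *
s=sense();print(s["tool_pos"],s["tcp_rot"],s["time"],s["finger_gap"],s["ft_force"])
p=optics.snapshot("wrist"); cv2.imwrite("pics/e_w.png",p["color"])
for i in range(3):
  s=sense();print(s["tool_pos"],s["finger_gap"],s["ft_force"])
E
```

```text
[ 480.02364723 -200.77344085  118.8262129 ] [1.79868317e+02 4.25540169e-03 8.87238737e+01] 4.875 20.605727431134767 [-0.30576225 -0.11153409  0.24054708]
[ 480.02105192 -200.75412208  118.80509939] 20.407552454705883 [ 0.08415146 -0.13299384 -0.17772562]
[ 480.02105192 -200.75412208  118.80509939] 20.407552454705883 [ 0.08415146 -0.13299384 -0.17772562]
[ 480.02105192 -200.75412208  118.80509939] 20.407552454705883 [ 0.08415146 -0.13299384 -0.17772562]
```

View pics/e_w.png

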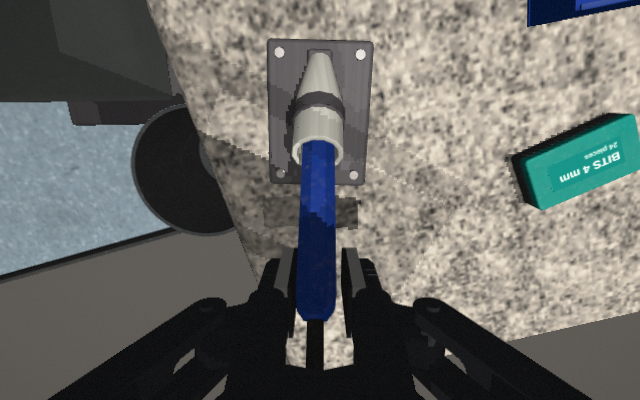

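{"fn": "apply_moves", "kwargs": {
  "series": [
    [0.22,[-0.001,0,0],0],
    [0.2,[-0.001,0,0],0.0],
    [0.18,[-0.001,0,0],0],
    [0.15,[-0.001,0,0],0],
    [0.1,[-0.001,0,0],0]
  ],
  "grip_force": 20
}}

```text
time: 5.55
tool_pos: [479.0, -200.7, 118.8]
tcp_rot: [179.9, 0.0, 88.7]
ft_force: [0.5, 0.1, 0.2]
finger_gap: 16.4
```

```bash
python3 - <<'E'
from h import *
s=sense();print(s["tool_pos"],s["tcp_rot"],s["time"],s["finger_gap"],s["ft_force"])
p=optics.snapshot("wrist"); cv2.imwrite("pics/f_w.png",p["color"][:,150:500])
E
```

```text
[ 479.01477822 -200.73027259  118.78427464] [1.79870755e+02 2.03457881e-04 8.87269950e+01] 5.55 16.40376652370094 [0.52199734 0.08791322 0.18631851]
```

View pics/f_w.png

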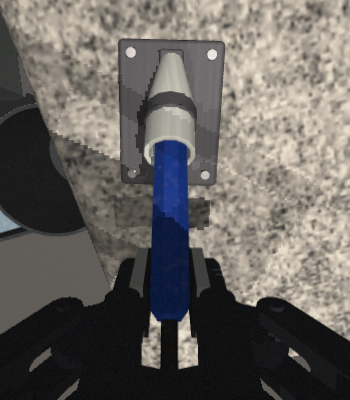

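{"fn": "apply_moves", "kwargs": {
  "series": [
    [0.1,[0,-0.0013,0.0015],0],
    [0.1,[0,-0.0032,0.0038],0],
    [0.1,[0,-0.0064,0.0077],0],
    [0.1,[0,-0.0096,0.0115],0],
    [0.1,[0,-0.0096,0.0115],0]
  ]
}}

```text
time: 6.22
tool_pos: [479.3, -210.9, 130.9]
tcp_rot: [179.8, 0.0, 88.7]
ft_force: [0.3, -0.7, -1.0]
finger_gap: 16.4
```

```bash
python3 - <<'E'
from h import *
s=sense();print(s["tool_pos"],s["tcp_rot"],s["time"],s["finger_gap"],s["ft_force"],s["wrist_torque"])
p=optics.snapshot("wrist"); cv2.imwrite("pics/g_w.png",p["color"][:,150:500])
E
```

```text
[ 479.3259802  -210.88333683  130.91233515] [1.79818465e+02 3.32921143e-02 8.86996894e+01] 6.225 16.416585276817745 [ 0.34049062 -0.74375588 -0.98374291] [ 0.0227392  -0.05033324 -0.00801293]
```

View pics/g_w.png

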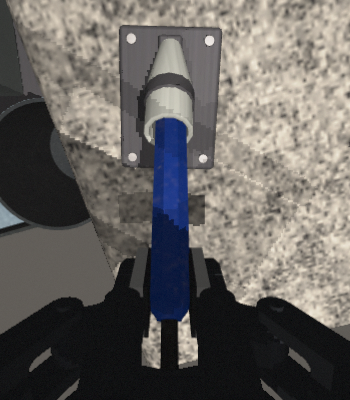

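{"fn": "apply_moves", "kwargs": {
  "series": [
    [0.1,[0,-0.0055,0.0068],0],
    [0.1,[-0.0003,-0.011,0.0135],0],
    [0.1,[-0.0005,-0.0165,0.02],0],
    [0.1,[-0.0006,-0.022,0.0268],0],
    [0.1,[-0.0008,-0.0275,0.0335],0]
  ]
}}

```text
time: 6.9
tool_pos: [478.4, -238.6, 164.6]
tcp_rot: [179.8, 0.0, 88.7]
ft_force: [0.1, 0.2, -0.4]
finger_gap: 16.4
```

```bash
python3 - <<'E'
from h import *
s=sense();print(s["tool_pos"],s["tcp_rot"],s["time"],s["finger_gap"],s["ft_force"],s["wrist_torque"])
p=optics.snapshot("wrist"); cv2.imwrite("pics/i_w.png",p["color"][:,150:500])
p=optics.snapshot("top"); cv2.imwrite("pics/i_t.png",cv2.resize(p["color"][150:270,330:480],None,fx=4,fy=4))
E
```

```text
[ 478.39106691 -238.59451279  164.64971173] [1.79831985e+02 2.01569774e-02 8.86983055e+01] 6.9 16.421748528805523 [ 0.10759422  0.24045178 -0.44409533] [-0.00951802 -0.01065306 -0.01839824]
```

View pics/i_w.png

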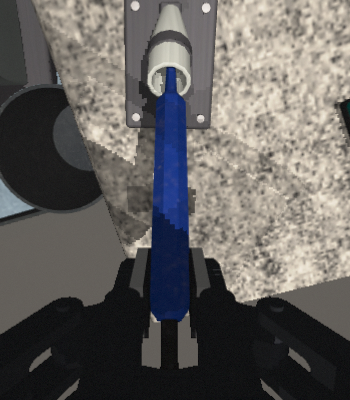

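View pics/i_t.png

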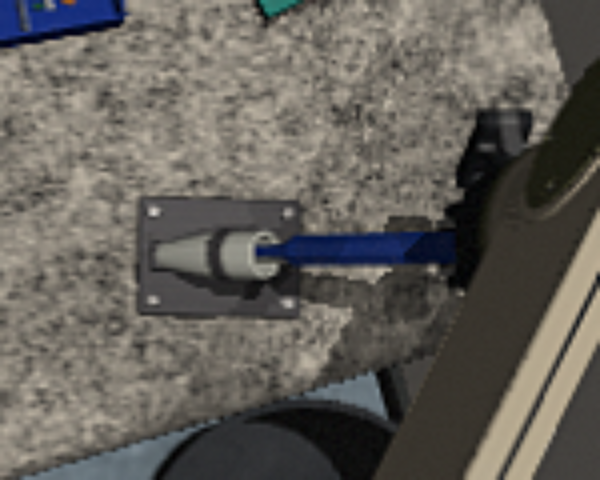

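{"fn": "apply_moves", "kwargs": {
  "series": [
    [0.1,[0,0.0036,0.006],0],
    [0.1,[0.0002,0.0087,0.0125],0],
    [0.1,[0.0003,0.016,0.0182],0],
    [0.1,[0.0004,0.0217,0.0221],0],
    [0.1,[0.0005,0.0276,0.0257],0]
  ]
}}

```text
time: 7.62
tool_pos: [479.4, -211.1, 191.4]
tcp_rot: [179.7, 0.1, 88.7]
ft_force: [0.1, -0.8, -0.7]
finger_gap: 16.4
```

```bash
python3 - <<'E'
from h import *
s=sense();print(s["tool_pos"],s["tcp_rot"],s["time"],s["finger_gap"],s["ft_force"],s["wrist_torque"])
p=optics.snapshot("wrist"); cv2.imwrite("pics/j_w.png",p["color"][:,150:500])
p=optics.snapshot("top"); cv2.imwrite("pics/j_t.png",cv2.resize(p["color"][150:270,330:480],None,fx=4,fy=4))
E
```

```text
[ 479.41620443 -211.05456767  191.35498014] [1.79744773e+02 9.43326590e-02 8.86869198e+01] 7.625 16.389651721378737 [ 0.11974776 -0.84590128 -0.67394943] [-0.41434409  0.04336831  0.02355825]
```

View pics/j_w.png

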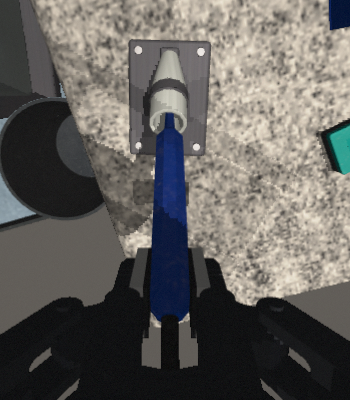

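View pics/j_t.png

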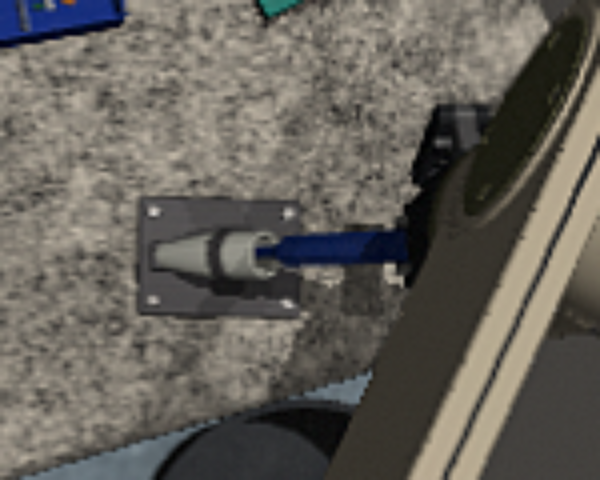

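{"fn": "apply_moves", "kwargs": {
  "series": [
    [0.1,[0,0.0102,0.0043],0],
    [0.1,[0.0,0.0209,0.0078],0],
    [0.1,[-0.0003,0.0318,0.0102],0],
    [0.1,[-0.0003,0.043,0.0127],0],
    [0.1,[-0.0003,0.0545,0.014],0]
  ]
}}

```text
time: 8.35
tool_pos: [479.4, -155.5, 205.8]
tcp_rot: [179.7, 0.1, 88.7]
ft_force: [0.7, -1.3, 0.0]
finger_gap: 16.5
```

```bash
python3 - <<'E'
from h import *
s=sense();print(s["tool_pos"],s["tcp_rot"],s["time"],s["finger_gap"],s["ft_force"],s["wrist_torque"])
p=optics.snapshot("wrist"); cv2.imwrite("pics/k_w.png",p["color"][:,150:500])
p=optics.snapshot("top"); cv2.imwrite("pics/k_t.png",cv2.resize(p["color"][150:270,330:480],None,fx=4,fy=4))
E
```

```text
[ 479.42305046 -155.54814912  205.78697519] [1.79697069e+02 8.75480173e-02 8.87220068e+01] 8.35 16.48986001259747 [ 0.70839755 -1.34523784  0.03640628] [-0.42646212 -0.14265323 -0.04232843]
```

View pics/k_w.png

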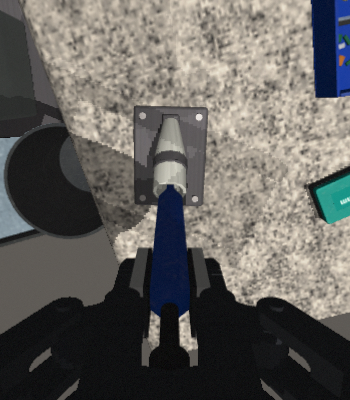

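View pics/k_t.png

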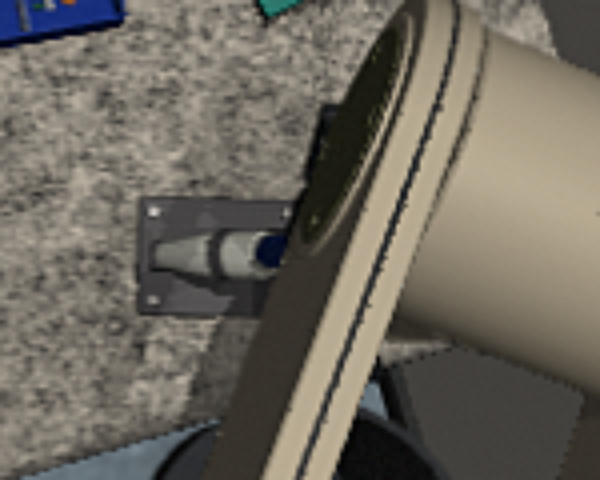

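```bash
python3 - <<'E'
from h import *
p=optics.snapshot("wrist");t=sense()["tool_pos"]
print(t)
G=t+[0,0,8]
for th in (0,3,6,9,12,15,18):
    a=np.radians(th); d=np.array([0,-np.sin(a),np.cos(a)])
    print(th,proj(p,[G+(s-48)*d for s in (94,60,-56,-94)]).round().tolist(), (G+(-94-48)*d).round())
E
```

```text
[ 479.30965916 -155.56770876  205.47883094]
0 [[320.0, 374.0], [319.0, 305.0], [319.0, 209.0], [318.0, 195.0]] [ 479. -156.   71.]
3 [[320.0, 380.0], [319.0, 306.0], [318.0, 202.0], [318.0, 186.0]] [ 479. -148.   72.]
6 [[320.0, 386.0], [319.0, 307.0], [318.0, 195.0], [318.0, 178.0]] [ 479. -141.   72.]
9 [[321.0, 392.0], [319.0, 308.0], [318.0, 188.0], [318.0, 169.0]] [ 479. -133.   73.]
12 [[321.0, 397.0], [320.0, 310.0], [318.0, 181.0], [318.0, 160.0]] [ 479. -126.   75.]
15 [[321.0, 401.0], [320.0, 311.0], [318.0, 174.0], [317.0, 152.0]] [ 479. -119.   76.]
18 [[321.0, 405.0], [320.0, 312.0], [317.0, 167.0], [317.0, 143.0]] [ 479. -112.   78.]
```

```bash
python3 - <<'E'
import cv2
im=cv2.imread("pics/k_w.png"); im=im[140:400,70:270]
cv2.imwrite("pics/k_w2.png",cv2.resize(cv2.convertScaleAbs(im,alpha=2.0,beta=20),None,fx=2.3,fy=2.3))
E
```

```text
(no output)
```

View pics/k_w2.png

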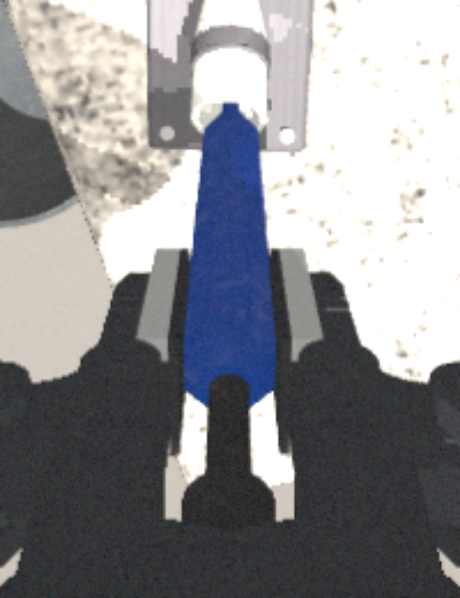

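{"fn": "apply_moves", "kwargs": {
  "series": [
    [0.1,[-0.0005,0.007,0.0005],0],
    [0.1,[-0.0005,0.014,0.001],0],
    [0.1,[-0.0005,0.019,0.001],0],
    [0.1,[-0.0005,0.019,0.001],0]
  ]
}}

```text
time: 9.0
tool_pos: [478.7, -136.2, 206.4]
tcp_rot: [179.7, 0.1, 88.8]
ft_force: [-0.7, -0.1, -0.6]
finger_gap: 16.5
```

```bash
python3 - <<'E'
from h import *
p=optics.snapshot("wrist");s=sense();t=s["tool_pos"]
print(t,s["ft_force"],s["wrist_torque"],s["time"])
G=t+[0,0,8]
for th in (-6,-3,0,3,6):
    a=np.radians(th); d=np.array([0,-np.sin(a),np.cos(a)])
    print(th,proj(p,[G+(s-48)*d for s in (94,60,-56,-94)]).round().tolist(), (G+(-94-48)*d).round())
im=p["color"][140:400,220:420]
cv2.imwrite("pics/l_w2.png",cv2.resize(cv2.convertScaleAbs(im,alpha=2.0,beta=20),None,fx=2.3,fy=2.3))
E
```

```text
[ 478.73259117 -136.3579336   206.38810205] [ 0.89242513 -0.58297285 -1.40743215] [-0.20983925 -0.09772208  0.02305136] 9.05
-6 [[320.0, 360.0], [320.0, 301.0], [319.0, 223.0], [319.0, 212.0]] [ 479. -151.   73.]
-3 [[320.0, 367.0], [320.0, 303.0], [319.0, 216.0], [319.0, 203.0]] [ 479. -144.   73.]
0 [[320.0, 374.0], [320.0, 304.0], [319.0, 209.0], [319.0, 194.0]] [ 479. -136.   72.]
3 [[321.0, 380.0], [320.0, 306.0], [319.0, 202.0], [318.0, 186.0]] [ 479. -129.   73.]
6 [[321.0, 386.0], [320.0, 307.0], [318.0, 195.0], [318.0, 177.0]] [ 479. -122.   73.]
```

View pics/l_w2.png

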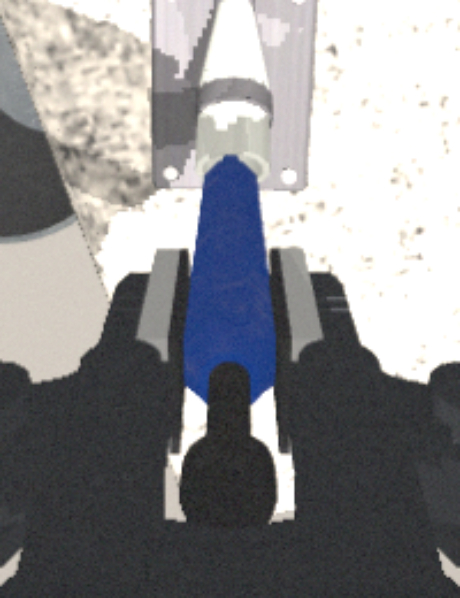

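{"fn": "apply_moves", "kwargs": {
  "series": [
    [0.1,[0,0,0.008],0],
    [0.1,[0,0.0,0.02],0],
    [0.1,[0,0,0.035],0],
    [0.1,[0,0,0.05],0],
    [0.1,[0,0,0.05],0]
  ]
}}

```text
time: 9.68
tool_pos: [479.7, -136.8, 258.7]
tcp_rot: [179.5, 0.1, 88.8]
ft_force: [0.8, -0.7, -0.9]
finger_gap: 16.4
```

```bash
python3 - <<'E'
from h import *
p=optics.snapshot("wrist");s=sense();t=s["tool_pos"]
print(t,s["ft_force"],s["wrist_torque"],s["time"])
G=t+[0,0,8]
for th in (-6,-3,0,3,6):
    a=np.radians(th); d=np.array([0,-np.sin(a),np.cos(a)])
    print(th,proj(p,[G+(s-48)*d for s in (94,60,-56,-94)]).round().tolist(), (G+(-94-48)*d).round())
im=p["color"][140:400,220:420]
cv2.imwrite("pics/m_w2.png",cv2.resize(cv2.convertScaleAbs(im,alpha=2.0,beta=20),None,fx=2.3,fy=2.3))
p=optics.snapshot("scene");im=p["color"]
cv2.imwrite("pics/m_s.png",im)
E
```

```text
[ 479.25081969 -136.54476628  257.43532363] [ 0.17969362  0.74192534 -0.52159924] [ 0.02907131 -0.00916982 -0.02048136] 9.725
-6 [[319.0, 356.0], [318.0, 299.0], [318.0, 222.0], [318.0, 210.0]] [ 479. -151.  124.]
-3 [[319.0, 363.0], [319.0, 300.0], [318.0, 215.0], [318.0, 202.0]] [ 479. -144.  124.]
0 [[319.0, 369.0], [319.0, 302.0], [318.0, 208.0], [318.0, 193.0]] [ 479. -137.  123.]
3 [[319.0, 376.0], [319.0, 303.0], [317.0, 201.0], [317.0, 185.0]] [ 479. -129.  124.]
6 [[320.0, 382.0], [319.0, 304.0], [317.0, 194.0], [317.0, 176.0]] [ 479. -122.  124.]
```

View pics/m_w2.png

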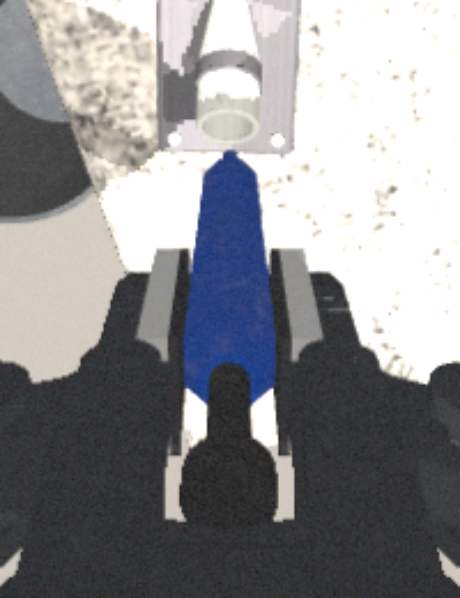

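View pics/m_s.png

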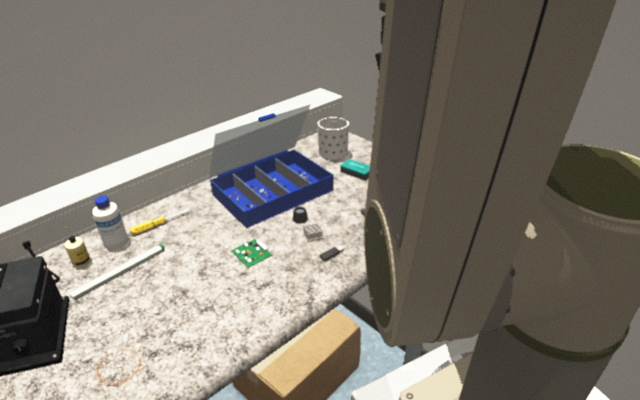

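{"fn": "apply_moves", "kwargs": {
  "series": [
    [0.1,[0.002,0.015,0],0],
    [0.1,[0.005,0.045,0.0],0],
    [0.1,[0.01,0.08,0],0],
    [0.1,[0.013,0.115,0],0],
    [0.1,[0.016,0.15,0],0]
  ]
}}

```text
time: 10.4
tool_pos: [494.3, 15.7, 255.8]
tcp_rot: [179.8, 0.0, 88.8]
ft_force: [0.8, -0.2, -0.7]
finger_gap: 16.1
```

{"fn": "apply_moves", "kwargs": {
  "series": [
    [0.1,[0.003,0.035,0],0],
    [0.1,[0.006,0.07,0.0],0],
    [0.1,[0.009,0.105,0],0],
    [0.1,[0.011,0.135,0],0],
    [0.1,[0.012,0.15,0],0]
  ]
}}

```text
time: 11.02
tool_pos: [505.5, 167.8, 255.0]
tcp_rot: [179.9, 0.0, 88.9]
ft_force: [0.1, -0.1, -1.6]
finger_gap: 16.4
```

```bash
python3 - <<'E'
from h import *
s=sense();t=s["tool_pos"]
print(t,s["tcp_rot"],s["ft_force"],s["finger_gap"],s["time"])
for n in ["wrist","scene","top"]:
    p=optics.snapshot(n); cv2.imwrite(f"pics/n_{n}.png",p["color"])
    for q in ["pump_center","pump_tip","board_center"]:
        print(n,q,[(round(d["p"],2),cw(p,d["xyz"]).round(1)) for d in spotter.search_frame(p,q)[:1]])
E
```

```text
[505.49377133 167.75597734 255.01856897] [1.79868274e+02 4.55013619e-02 8.89333267e+01] [ 0.14280145 -0.11245276 -1.55353137] 16.40681760558019 11.025
wrist pump_center [(0.97, array([503.6, 171. , 271.8]))]
wrist pump_tip [(0.92, array([503.6, 168.6, 272.7]))]
wrist board_center [(0.85, array([508.9, 174.3,  -2.4]))]
scene pump_center [(0.63, array([497.9, 157.6, 195.2]))]
scene pump_tip [(0.87, array([494.8, 161.3, 194.5]))]
scene board_center [(0.67, array([503.9, 176.2,  -0.9]))]
top pump_center []
top pump_tip []
top board_center [(0.46, array([513.5, 147.3,   1.7]))]
```

View pics/n_scene.png

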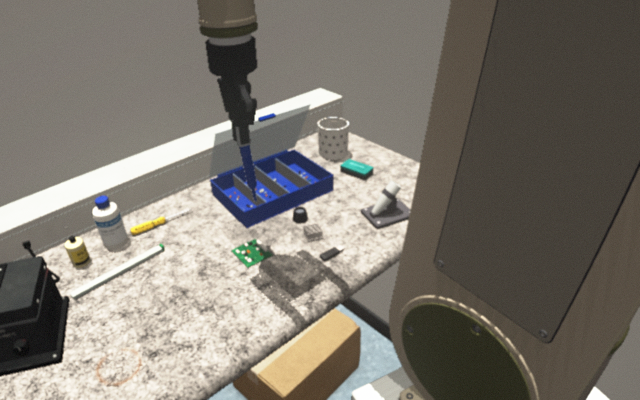

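View pics/n_wrist.png

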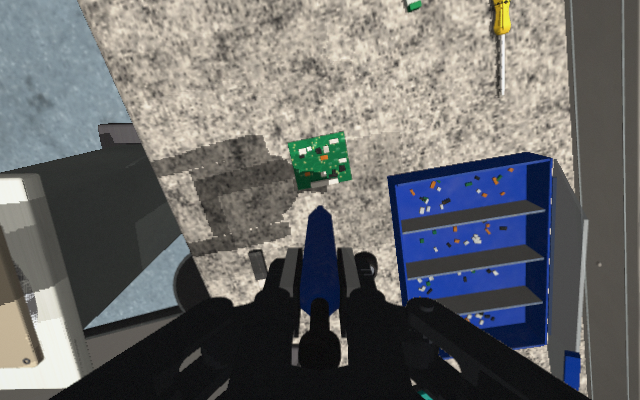

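```bash
python3 - <<'E'
import cv2
im=cv2.imread("pics/n_scene.png")[110:230,200:310]
cv2.imwrite("pics/n_s2.png",cv2.resize(cv2.convertScaleAbs(im,alpha=1.6,beta=10),None,fx=5,fy=5,interpolation=2))
E
```

```text
(no output)
```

View pics/n_s2.png

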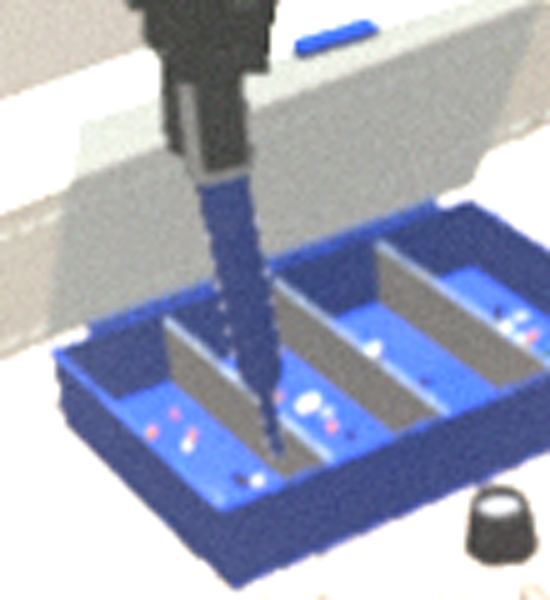

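```bash
python3 - <<'E'
from h import *
W=optics.snapshot("wrist");S=optics.snapshot("scene"); t=sense()["tool_pos"]; print(t)
x,e=tri([W,S],[(320,206.5),(255.6,200.6)]); print("tip",x,e)
G=t+[0,0,8]
d=G-x; print(np.linalg.norm(d),np.degrees(np.arctan2(d[:2],d[2])))
for th in (-10,-7,-4,-1,2):
    a=np.radians(th); dd=np.array([0,-np.sin(a),np.cos(a)])
    print(th,proj(S,[G+(s-48)*dd for s in (20,-56,-94)]).round(1).tolist(),proj(W,[G-142*dd]).round(1).tolist())
E
```

```text
[506.3721253  165.44851719 255.8600644 ]
tip [507.1378839  152.61328301 119.37200826] [np.float64(0.9457598212639654), np.float64(0.9457598212639244)]
145.0590500090195 [-0.30365365  5.07640191]
-10 [[244.7, 146.1], [255.8, 181.1], [261.0, 197.2]] [[319.4, 222.5]]
-7 [[243.9, 146.4], [253.1, 182.3], [257.4, 198.8]] [[319.2, 214.0]]
-4 [[243.2, 146.7], [250.3, 183.3], [253.7, 200.2]] [[319.0, 205.4]]
-1 [[242.4, 146.9], [247.5, 184.2], [250.0, 201.5]] [[318.8, 196.8]]
2 [[241.5, 147.1], [244.7, 185.0], [246.2, 202.6]] [[318.6, 188.3]]
```

{"fn": "apply_moves", "kwargs": {
  "series": [
    [0.1,[0,0.007,-0.015],0],
    [0.1,[0,0.015,-0.035],0.0],
    [0.1,[0,0.0205,-0.055],0],
    [0.1,[0,0.0205,-0.067],0],
    [0.1,[0,0.0205,-0.067],0]
  ]
}}

```text
time: 12.35
tool_pos: [505.4, 185.8, 187.0]
tcp_rot: [179.9, 0.1, 88.8]
ft_force: [0.0, 0.1, -0.9]
finger_gap: 16.6
```

{"fn": "apply_moves", "kwargs": {
  "series": [
    [0.1,[0,0,0],0],
    [0.1,[0,0,0],0.0],
    [0.1,[0,0,0],0],
    [0.1,[0,0,0],0]
  ]
}}

```text
time: 12.85
tool_pos: [505.6, 185.7, 187.4]
tcp_rot: [179.9, 0.1, 88.8]
ft_force: [0.2, 0.4, -0.7]
finger_gap: 16.3
```

```bash
python3 - <<'E'
from h import *
W=optics.snapshot("wrist");S=optics.snapshot("scene"); s=sense();print(s["tool_pos"],s["finger_gap"],s["ft_force"],s["time"],abs(s["qd"]).max())
cv2.imwrite("pics/o_w.png",cv2.resize(W["color"][100:300,220:420],None,fx=3,fy=3))
im=S["color"][160:280,200:340]
cv2.imwrite("pics/o_s.png",cv2.resize(im,None,fx=5,fy=5,interpolation=2))
for q in ["heat_sink","loupe","usb_stick","board_center"]:
    print(q,[(round(d["p"],2),cw(S,d["xyz"]).round(1)) for d in spotter.search_frame(S,q)[:1]])
E
```

```text
[505.4759597  185.73908809 187.20481325] 16.601580903274996 [-0.43103372  0.19914402 -0.00250773] 12.95 0.18690783487361606
heat_sink [(0.57, array([491.6,  43.8,  19.1]))]
loupe [(0.64, array([ 471.1, -124.5,   10.6]))]
usb_stick [(0.52, array([419.1,  41.6,   8.3]))]
board_center [(0.85, array([ 5.045e+02,  1.769e+02, -4.000e-01]))]
```

View pics/o_w.png

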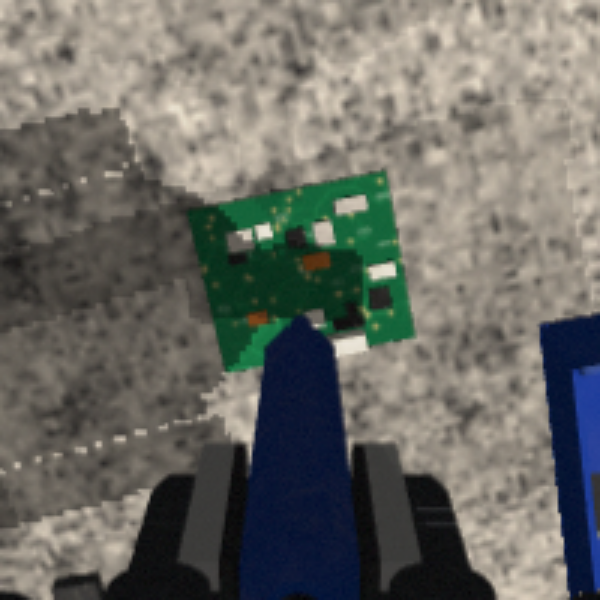

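View pics/o_s.png

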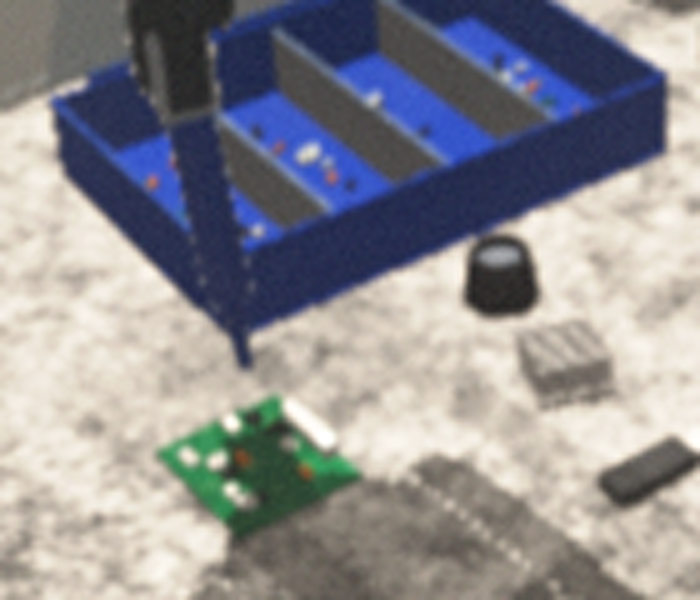

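```bash
python3 - <<'E'
from h import *
W=optics.snapshot("wrist");S=optics.snapshot("scene"); s=sense();t=s["tool_pos"]
x,e=tri([W,S],[(320.7,205.7),(248.9,232.8)]); print("tip",x,e)
d=t+[0,0,8]-x; print(np.linalg.norm(d),np.degrees(np.arctan2(d[:2],d[2])))
c=np.array([[190,212],[385,170],[414,335],[226,372]])/3+[219.7,99.7]
w=onz(W,c,2); print(w.round(1),w.mean(0).round(1))
for P,n in((S,"S"),):
    m=spotter.masks_of(P,"board_center")[0]["mask"]; ys,xs=np.nonzero(m); print(n,onz(P,[(xs.mean(),ys.mean())],2))
E
```

```text
tip [506.33644169 173.82472519  51.57629924] [np.float64(1.1643409309954806), np.float64(1.1643409309954946)]
143.8834834000504 [-0.40162739  4.75757699]
[[470.4 195.8   2. ]
 [533.6 208.1   2. ]
 [543.6 151.9   2. ]
 [479.6 140.    2. ]] [506.8 173.9   2. ]
S [[507.05696824 172.62725236   2.        ]]
```

```bash
python3 -c "
from h import *
print(hand_in()); s=sense(); print(s['time'],s['finger_gap'],s['tool_pos'])"
```

```text
the job is handed in; nothing more can be done
None
the job is handed in; nothing more can be done
```

I drew the pump out of its sleeve and handed the job in with it held upright, nozzle down, about 5 cm over the middle of the board. No verdict was reported.

**How it was done:** I gripped the barrel about 48 mm above its middle, with the grip force set to 20 N. I then drew it about 60 mm out along the sleeve. The moves could not tilt the tool, so I rested the nozzle lightly on the inside of the sleeve's rim. Moving the gripper in an arc then turned the pump upright in the fingers. The wrist force read about 1–1.5 N during this. After that I lifted it clear and carried it over to the board.

**Last checks before handing in, at about 13 s:**

| Check | Measured | Required |
|---|---|---|
| Nozzle tip | (506, 174, 52) mm | – |
| Board centre | (507, 173, 2) mm | – |
| Horizontal offset | about 1 mm | under 25 mm |
| Tip above board | about 50 mm | 25–85 mm |
| Tilt from vertical | about 5° | under 10° |
| Finger opening | 16.4 mm, steady (still holding) | – |
| Joint speed | under 0.2 degrees/s | at rest |

- **Tilt:** it is inside the limit but not zero. The wrist and scene cameras gave 4° to 5.5°.
- **Loupe:** one network reading put it at the stand, (471, -124) mm. I took this as a misdetection, because the picture shows the loupe in place.
- **Other loose parts:** the heat sink and USB stick also appear where they started. Their network readings differed from the start by 4 mm and 7.5 mm, close to the network's own error.

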